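Open the leak-test pot and hold its lid at 60 degrees

TASK

Lift the steel hold-down weight off the lid of the leak-test pot and set it down upright in the middle of the square rubber pad, without dropping it, while the lid stays shut. Then take the lid by its bar, raise it to 60 degrees from shut (never past 75) and finish while still holding it there, steady, in the gripper: it falls shut if let go. Leave the jar, the screwdriver and the loose sample where they are.

Things in the scene. Friction and masses are not known exactly. Their poses are not given: they have to be found in the camera images.
- pot: Leak-test pot, fixed to the bench (placed and turned anew each time): red-brown base plate 270 x 240 x 18 mm carrying an aluminium box 220 (x) x 200 (y) mm, rim 100 mm above the bench. Origin: centre of the underside. Its +x side carries the hinge, its -x side (towards the robot, turned up to 23 degrees) is where the lid opens.
- lid (a joint): Angle in rad of the pot's lid, an aluminium plate 220 x 200 x 6 mm, its upper face 106.5 mm above the bench when shut: 0 shut, growing as it opens upward; 60 degrees is 1.047. The lid falls shut under its own weight (about 0.5 kg, varies; some 3 to 4 N at the bar); the hinge is free with hardly any friction and would go on to 1.9.
- lid_bar (a point): Middle of the lid's dark steel round bar handle: 12 mm thick, runs along the lid's y, 100 mm between its two 12 mm posts, axis 35 mm above the plate's upper face (29 mm free beneath it), 190 mm from the hinge line and 30 mm from the plate's free edge; 141.5 mm above the bench when shut. The bar can turn between the fingers, so the gripper may keep pointing down while the lid swings.
- lid_hinge (a point): Point on the hinge line, middle of the lid's +x edge at the plate's underside, 110 mm along +x from the pot's centre and 100.5 mm above the bench. Its axes are those of the lid, which are the pot's when shut: the plate extends along -x, the hinge line is y, z is the normal of the upper face (tipping towards +x as the lid opens).
- weight: Hold-down weight: steel disc 72 mm across and 16 mm thick with an upright round knob, 26 mm across and 34 mm tall, on its middle (50 mm tall in all), about 0.6 kg (varies). Origin: centre of the underside; z up. It starts lying loose on the lid's upper face, between bar and hinge.
- pad: Square black rubber rest pad 140 x 140 x 8 mm, fixed on the bench at the other side of the robot's midline from the pot. Origin: centre of its underside.
- vial: Bystander: small closed jar, 44 mm across, 75 mm tall, standing to the left, beyond the sample. Origin: centre of the underside.
- driver: Bystander: screwdriver about 0.2 m long lying on the bench far to the right (-y). Origin somewhere along it.
- sample: Bystander: grey plastic sample housing 90 x 60 x 28 mm, far to the left (+y). Origin: centre of the underside.

How it is judged:
By the outcome, as a careful person would: the job done as asked, in the order asked, and still so for the second after the job is handed in, while the arm keeps its last pose, push and grip.
It also fails if it takes over 54 s, if anything falls off the work surface, if the arm or the gripper's body presses on something with over 40 N, if the wrist force passes 120 N, or if a joint passes its speed limit or range.

ROBOT

A 6-joint arm with a two-finger parallel gripper is mounted at the origin on the work surface. World frame = base frame: x ahead of the robot, y to its left, z up, the work surface at z = 0. Lengths are in m, angles in rad, forces in N, time in s.
With the tool pointing down it reaches from about 0.3 to 0.75 m from the base axis. Payload 8.5 kg.
Tool frame: the origin (TCP) lies between the finger pads; the fingertips stand 19 mm ahead of it and the grasp point (between the pads) is the TCP (ctrl.nose_length is the distance from the TCP to the fingertips, in m); z points along the fingers, y is the line along which they close (so a half turn about z gives the same grasp; the last joint's range is limited). The gripper opens to 88 mm and grips with 3 to 60 N. Pads are 18 mm wide; open, the fingers measure 123 mm over their backs; the gripper's body (75 mm by 187 mm) begins 45 mm behind the grasp point.
Start: joints at [-1.387, 0.381, 1.297, -0, 1.464, -0.215], TCP at [0.214, -0.507, 0.258] pointing down, gripper open.
Joint ranges: [-3.11, 3.11], [-0.89, 2.33], [0.22, 2.48], [-1.42, 4.56], [0.17, 2.85], [-2.88, 2.88]. Speed limits (rad/s): [2.39, 2.39, 3.14, 3.14, 3.14, 3.14].

INTERFACE

Orientations are given as a unit quaternion [w, x, y, z].
In Python, from workcell import ctrl gives the robot as it stands.
- The arm moves only by the tool move_arm, never from a script. Its argument "motion" is a list of rows, each a list of 4 numbers: the shift along the tool's x, y, z in units of 25 mm (1.0 is 25 mm), then the turn about the tool's z in units of 6 degrees (1.0 is 6 degrees). In form: [[dx, dy, dz, turn], ...]. A call has 1 to 20 rows; each row is the pose to reach, as a shift and turn from the pose commanded when the call began, along the tool's axes at that moment; what a row does not reach only later rows make up. A row lasts 1/8 s, in which the tool goes at most 62.5 mm and 10.7 degrees, less where a joint would pass 70% of its speed; a pose out of reach is approached as far as the arm can. A call with a gripper value outside its range is refused whole. "jaw" is the closure, from -1 (fully open) to 1 (shut), set as the call begins (left out, the last holds). The fingers move at their own pace and stop on an object; the grip force is fixed at half the most. Time passes only in rows, so rows that repeat a pose let the fingers close. It gives the time, the measured TCP pose, the force, the opening and the grip force at its end, in the units of the state.
- ctrl.read_state(): the state, without advancing time (a new reading comes with each control period).
- ctrl.camera(name): name is "side" or "top"; returns a dict with "color" (384x512x3 uint8, blue, green, red), "intrinsics" (3x3 intrinsics, pixels), "k1" (the pictures are not rectified: a ray, as slopes to the right and down, at radius r is drawn at 1 + k1 r^2 times it, then the intrinsics apply), "extrinsics" (4x4, takes a point from camera to world coordinates). Camera axes: x right, y down, z forward; pixel columns grow to the right and rows downward; lengths in m; the calibration is good to about 2 mm. A picture is of the moment at which its call begins. There is no depth.
- ctrl.sign_off(): hands the job in; it is judged then, once.
The state is a dict: "t": time; "q": joint angles; "dq": joint speeds; "joint_efforts": joint torques, N m; "tcp_pos": TCP position; "tool_rot": TCP orientation; "ft_force": force on the tool from outside, world axes, zero at the start; "torque": the same for the moment, N m; "gripper_width": finger opening in m; "grip_force": force on a finger pad.
Only numpy, scipy, OpenCV 4.12 (cv2) and the standard library are available. Lean on these libraries where they do the work, as an engineer would, in place of code of your own. Each camera call takes 0.05 s, during which the arm holds its last target. There are 200 camera calls.

## Working session

There is one attempt and no reset: what is moved stays moved. The work goes in short steps, Python scripts to look and compute and a tool call to move; the robot and the scene stay as the last step left them, time stands still between calls to the robot, and variables do not carry over. Pictures are saved under pics/ and viewed, at most 10 in all, crops included, and the job is handed in when it is done.

Besides the shell and the picture viewer there is one more tool, called after "Call:" as name(argument=value, ...), one argument or row to a line, values as JSON. move_arm: Moves the arm, as the interface text tells. Its arguments: {"type":"object","properties":{"motion":{"type":"array"},"jaw":{"type":"number"}},"required":["motion"]}

```bash
mkdir -p pics; cat > h.py <<'E'
import numpy as np, cv2
from workcell import ctrl
def grab(n,tag):
    c=ctrl.camera(n); cv2.imwrite(f'pics/{tag}.png',c['color'])
    np.savez(f'{tag}.npz',K=c['intrinsics'],k1=c['k1'],T=c['extrinsics']); return c
def ray(tag,u,v):
    d=np.load(f'{tag}.npz'); K=d['K'];k1=float(d['k1']);T=d['T']
    x=np.array([(u-K[0,2])/K[0,0],(v-K[1,2])/K[1,1]]); s=x.copy()
    for _ in range(30): s=x/(1+k1*(s@s))
    r=T[:3,:3]@np.array([s[0],s[1],1]); return T[:3,3],r/np.linalg.norm(r)
def atz(tag,u,v,z):
    o,r=ray(tag,u,v); return o+r*(z-o[2])/r[2]
def tri(*obs):
    A=np.zeros((3,3));b=np.zeros(3);R=[ray(*o) for o in obs]
    for o,r in R:
        P=np.eye(3)-np.outer(r,r);A+=P;b+=P@o
    p=np.linalg.solve(A,b); return p,[np.linalg.norm(np.cross(p-o,r)) for o,r in R]
def crop(tag,u0,v0,w,h,k,out):
    im=cv2.imread(f'pics/{tag}.png')[v0:v0+h,u0:u0+w]
    cv2.imwrite(f'pics/{out}.png',cv2.resize(im,None,fx=k,fy=k,interpolation=cv2.INTER_CUBIC))
E
python3 - <<'E'
from h import *
a=grab('top','top0');b=grab('side','side0')
for c in(a,b):print(c['intrinsics'],c['k1'],c['extrinsics'].round(3))
cv2.imwrite('pics/both.png',cv2.resize(np.hstack([a['color'],b['color']]),(800,300)))
s=ctrl.read_state();print(s)
E
```

```text
[[407.57805264   0.         253.66465368]
 [  0.         407.57805264 192.26159085]
 [  0.           0.           1.        ]] -0.03245911055718401 [[-0.026 -0.995  0.097  0.433]
 [-1.     0.025 -0.014  0.009]
 [ 0.012 -0.097 -0.995  1.319]
 [ 0.     0.     0.     1.   ]]
[[495.56173499   0.         251.92474674]
 [  0.         495.56173499 193.50865115]
 [  0.           0.           1.        ]] -0.05609775823552478 [[-0.684 -0.488  0.541 -0.28 ]
 [-0.729  0.461 -0.506  0.782]
 [-0.002 -0.741 -0.671  1.147]
 [ 0.     0.     0.     1.   ]]
{'t': 0.1, 'q': array([-1.38730327e+00,  3.81147768e-01,  1.29811719e+00, -3.74668545e-05,
        1.46359430e+00, -2.15297416e-01]), 'dq': array([-0.00183379, -0.00113385, -0.00209486,  0.00070836,  0.00069154,
       -0.00111371]), 'joint_efforts': array([ 3.34375291e-03, -4.38649607e+01, -2.24911630e+01,  7.14363693e-02,
        3.42394423e-02, -6.20549031e-05]), 'tcp_pos': array([ 0.21351899, -0.5066345 ,  0.25721207]), 'tool_rot': array([-6.33517547e-04,  9.80185951e-01,  1.98078521e-01, -8.55180790e-06]), 'ft_force': array([0.01399082, 0.30236799, 0.50027981]), 'torque': array([-0.02271469,  0.05257164,  0.03217029]), 'grip_force': 0.0, 'gripper_width': 0.088205300222669}
```

View pics/top0.png

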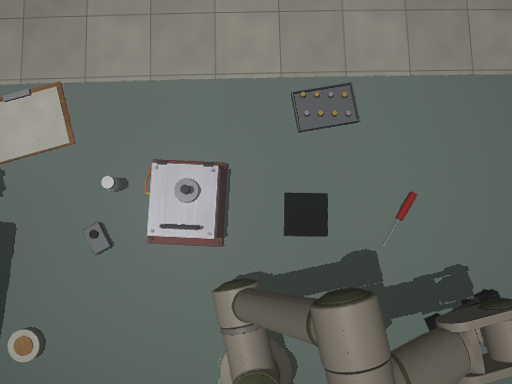

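View pics/side0.png

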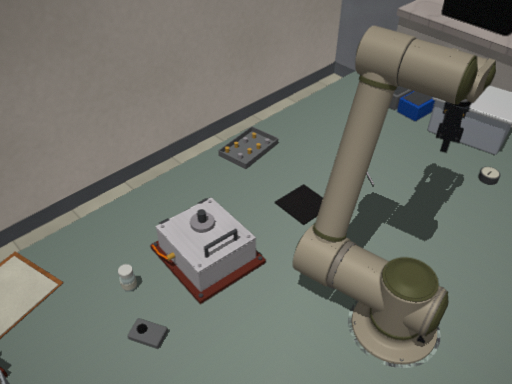

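Pot at about (187,202) in top and (208,243) in side; weight knob at (187,189)/(202,215), bar at (181,227)/(221,243), pad at (306,215) in top. Enlarging both.

```bash
python3 - <<'E'
from h import *
a=cv2.imread('pics/top0.png')[150:250,140:240];b=cv2.imread('pics/side0.png')[190:290,150:270]
L=cv2.resize(a,None,fx=4,fy=4,interpolation=3);R=cv2.resize(b,(400,333),interpolation=3)
R=cv2.copyMakeBorder(R,0,67,0,0,0);cv2.imwrite('pics/cr.png',np.hstack([L,R]))
p=cv2.imread('pics/top0.png');g=p.max(2)<35;g[:,:270]=0;g[:,340:]=0;g[:180]=0;g[250:]=0
n,l,s,c=cv2.connectedComponentsWithStats(g.astype('uint8'));i=1+s[1:,4].argmax();print(s[i],c[i],atz('top0',*c[i],.008))
pts=np.argwhere(l==i)[:,::-1].astype('float32')
bx=cv2.boxPoints(cv2.minAreaRect(pts));print([atz('top0',*q,.008).round(4) for q in bx])
E
```

```text
[317 235   6   1   6] [319.5 235. ] [ 0.41731071 -0.217134    0.008     ]
[array([ 0.4171, -0.2252,  0.008 ]), array([ 0.4171, -0.2252,  0.008 ]), array([ 0.4175, -0.2091,  0.008 ]), array([ 0.4175, -0.2091,  0.008 ])]
```

View pics/cr.png

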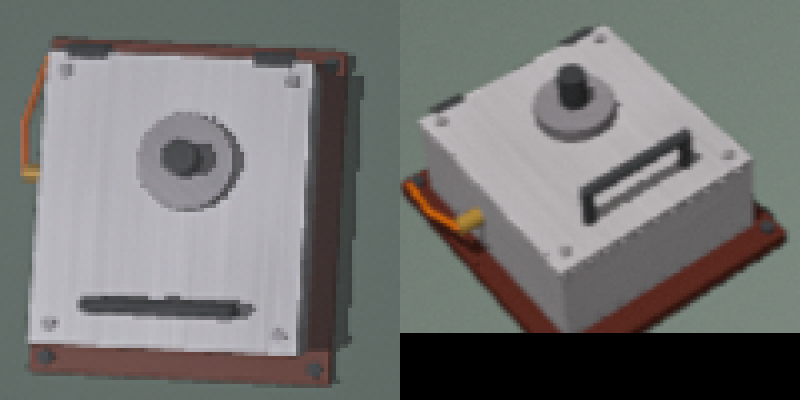

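The crop (4x left, 3.33x right) shows the lid corners, the knob top at (180,157)/(573,72), and the bar ends at (82,302),(244,309)/(588,189),(686,135).

```bash
python3 - <<'E'
from h import *
def T(x,y):return('top0',140+(x+.5)/4-.5,150+(y+.5)/4-.5)
def S(x,y):return('side0',150+(x-400+.5)*.3-.5,190+(y+.5)*.3-.5)
for n,t,s in [('knobtop',(180,157),(573,72)),('disc',(187,161),(574,108)),('barL',(82,302),(588,189)),('barR',(244,309),(686,135)),
 ('+x+y',(49,52),(420,121)),('+x-y',(317,62),(605,27)),('-x-y',(298,355),(750,157)),('-x+y',(30,344),(563,272))]:
    p,e=tri(T(*t),S(*s));print(n,p.round(4),np.round(e,4))
g=cv2.imread('pics/top0.png').max(2).astype(int);print(g[215,275:340:4],g[200,305],g[225,300])
m=(g<45).astype('uint8');m[:,:275]=0;m[:,340:]=0;m[:185]=0;m[242:]=0
n,l,s,c=cv2.connectedComponentsWithStats(m);i=1+s[1:,4].argmax();print(s[i],atz('top0',*c[i],.008))
bx=cv2.boxPoints(cv2.minAreaRect(np.argwhere(l==i)[:,::-1].astype('float32')));print([atz('top0',*q,.008).round(4) for q in bx])
h=cv2.imread('pics/side0.png');print(h[205,275:335:4].max(1))
m=(h.max(2)<45).astype('uint8');m[:,:270]=0;m[:,332:]=0;m[:180]=0;m[225:]=0
n,l,s,c=cv2.connectedComponentsWithStats(m);i=1+s[1:,4].argmax();print(s[i],c[i],atz('side0',*c[i],.008))
E
```

```text
knobtop [0.5615 0.1911 0.1567] [0.0015 0.0015]
disc [0.5631 0.1928 0.1126] [0.0014 0.0014]
barL [0.4583 0.2625 0.1458] [0.0006 0.0006]
barR [0.4548 0.1522 0.1315] [0.0051 0.0051]
+x+y [0.6492 0.2973 0.1052] [0.0017 0.0017]
+x-y [0.6378 0.0961 0.098 ] [0.0017 0.0017]
-x-y [0.4188 0.1145 0.1049] [0.003 0.003]
-x+y [0.4308 0.3115 0.1059] [0.0016 0.0016]
[106 106 110  38  39  38  38  39  38  36  36  36  36  40 106 106 105] 38 37
[ 284  193   44   43 1806] [ 0.48559903 -0.17554629  0.008     ]
[array([ 0.5554, -0.1075,  0.008 ]), array([ 0.552 , -0.2471,  0.008 ]), array([ 0.4167, -0.2413,  0.008 ]), array([ 0.4204, -0.1031,  0.008 ])]
[130  25  31  30  29  32  25  29  25  25  30  31 109 123 129]
[ 275  185   48   40 1057] [301.14285714 203.78524125] [ 0.48842254 -0.1617387   0.008     ]
```

```bash
cat >> h.py <<'E'
from scipy.spatial.transform import Rotation as Ro
def go(p,yaw=None):
    s=ctrl.read_state();w,x,y,z=s['tool_rot'];R=Ro.from_quat([x,y,z,w]).as_matrix()
    d=R.T@(np.array(p)-s['tcp_pos'])/.025
    now=np.degrees(np.arctan2(R[1,0],R[0,0]))
    print(s['t'],s['tcp_pos'].round(4),'yaw',now.round(2),'shift',d.round(2),'turn',None if yaw is None else round(-(yaw-now)/6,2))
E
python3 - <<'E'
from h import *
go([.5625,.192,.25],86.1)
E
```

```text
0.1 [ 0.2135 -0.5066  0.2572] yaw 22.85 shift [ 23.72 -20.33   0.32] turn -10.54
```

Call:
move_arm(
  motion=[
    [0.6, -0.5, 0, -0.3],
    [1.6, -1.4, 0, -0.8],
    [3, -2.6, 0, -1.4],
    [4.5, -3.9, 0, -2.1],
    [6, -5.2, 0, -2.8],
    [7.5, -6.5, 0, -3.5],
    [9, -7.8, 0, -4.2],
    [10.5, -9, 0, -4.9],
    [12, -10.3, 0.1, -5.6],
    [13.5, -11.6, 0.1, -6.3],
    [15, -12.9, 0.1, -7],
    [16.5, -14.2, 0.2, -7.7],
    [18, -15.5, 0.2, -8.4],
    [19.5, -16.7, 0.2, -9],
    [21, -18, 0.3, -9.6],
    [22.3, -19.1, 0.3, -10.1],
    [23.2, -19.9, 0.3, -10.4],
    [23.7, -20.3, 0.3, -10.55],
    [23.7, -20.3, 0.3, -10.55],
  ],
  jaw=-1,
)

```text
t: 2.48
tcp_pos: [0.5621, 0.1915, 0.25]
tool_rot: [-0.0, 0.73, 0.683, -0.0]
ft_force: [-0.0, 0.0, 0.5]
gripper_width: 0.0883
grip_force: 0.0
```

```bash
python3 - <<'E'
from h import *
go([.5625,.192,.146],86.1)
grab('top','top1');b=grab('side','side1')
crop('side1',140,150,160,120,5,'s1')
E
```

```text
2.475 [0.5621 0.1915 0.25  ] yaw 86.23 shift [0.02 0.02 4.16] turn 0.02
```

View pics/s1.png

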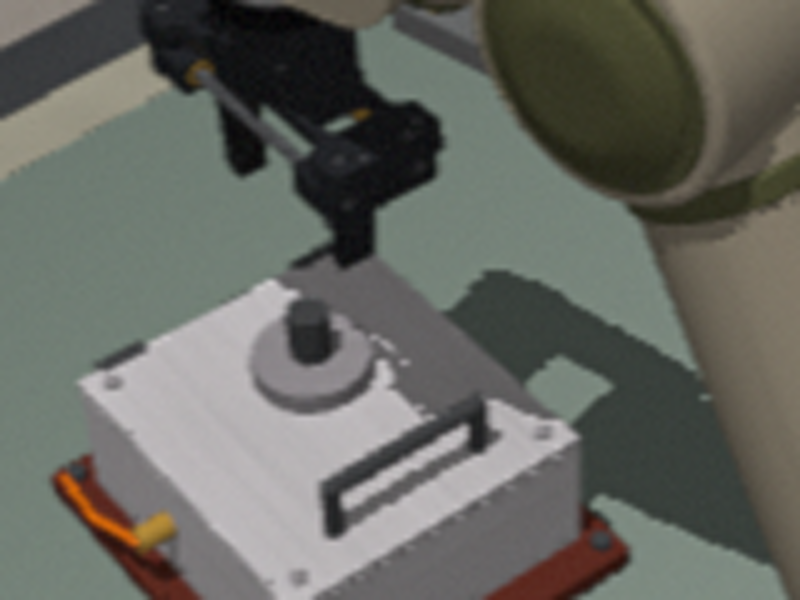

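The crop shows the finger pair (tips (245,165) and (352,258)) straddling the knob (309,310), with the weight undisturbed. Descending.

Call:
move_arm(
  motion=[
    [0, 0, 0.5, 0],
    [0, 0, 1.2, 0],
    [0, 0, 2, 0],
    [0, 0, 2.7, 0],
    [0, 0, 3.3, 0],
    [0, 0, 3.7, 0],
    [0, 0, 4, 0],
    [0, 0, 4.1, 0],
    [0, 0, 4.1, 0],
    [0, 0, 4.1, 0],
  ],
)

```text
t: 3.82
tcp_pos: [0.5627, 0.191, 0.1482]
tool_rot: [0.0, 0.73, 0.683, 0.0]
ft_force: [0.1, 0.2, -0.4]
gripper_width: 0.088
grip_force: 0.0
```

Call:
move_arm(
  motion=[
    [0, 0, 0, 0],
    [0, 0, 0, 0],
    [0, 0, 0, 0],
    [0, 0, 0, 0],
    [0, 0, 0, 0],
    [0, 0, 0, 0],
    [0, 0, 0, 0],
    [0, 0, 0, 0],
  ],
  jaw=1,
)

```text
t: 4.82
tcp_pos: [0.5626, 0.1909, 0.1478]
tool_rot: [0.0, 0.73, 0.683, 0.0]
ft_force: [0.6, -0.3, -0.7]
gripper_width: 0.0249
grip_force: 30.0
```

Call:
move_arm(
  motion=[
    [0, 0, -0.1, 0],
    [0, 0, -0.3, 0],
    [0, 0, -0.6, 0],
    [0, 0, -1, 0],
    [0, 0, -1.5, 0],
    [0, 0, -2, 0],
    [0, 0, -2.5, 0],
    [0, 0, -2.8, 0],
    [0, 0, -3, 0],
    [0, 0, -3, 0],
  ],
)

```text
t: 6.08
tcp_pos: [0.5625, 0.1909, 0.2229]
tool_rot: [0.0, 0.73, 0.683, 0.0]
ft_force: [1.8, 0.4, -7.9]
gripper_width: 0.0254
grip_force: 30.0
```

```bash
python3 - <<'E'
from h import *
s=ctrl.read_state();print(s['ft_force'],s['torque'],s['gripper_width'],s['grip_force'])
go([.486,-.1748,.10],86.23);go([.486,-.1748,.0493],86.23)
grab('top','top2');grab('side','side2')
a=cv2.imread('pics/top2.png')[140:260,130:250];b=cv2.imread('pics/side2.png')[150:270,140:260]
cv2.imwrite('pics/b2.png',cv2.resize(np.hstack([a,b]),None,fx=3.3,fy=3.3,interpolation=3))
E
```

```text
[ 1.83928461  0.39683476 -7.9468656 ] [ 0.00236812 -0.08870929  0.00884797] 0.025404643995316358 29.9997035600245
6.075 [0.5625 0.1909 0.2229] yaw 86.15 shift [-14.8   -2.07   4.92] turn -0.01
6.075 [0.5625 0.1909 0.2229] yaw 86.15 shift [-14.8   -2.07   6.94] turn -0.01
```

View pics/b2.png

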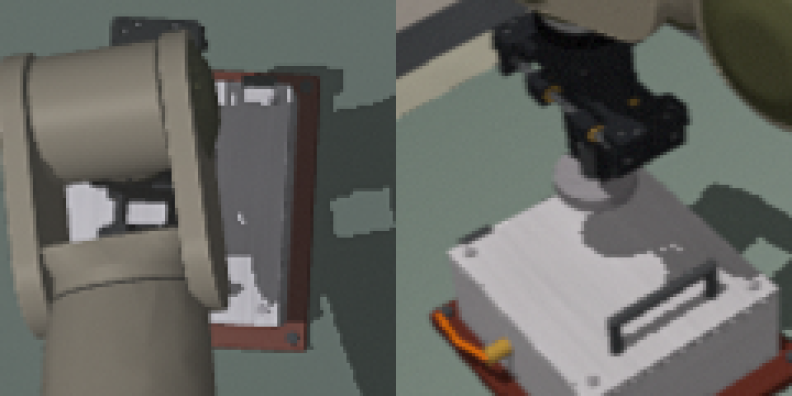

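The side view (right) shows the weight hanging upright at (595,185), lid shut. Carrying it to the pad.

Call:
move_arm(
  motion=[
    [-0.3, 0, 0, 0],
    [-0.9, -0.1, 0, 0],
    [-1.8, -0.25, 0, 0],
    [-2.9, -0.4, 0, 0],
    [-4.1, -0.6, 0, 0],
    [-5.3, -0.75, 0, 0],
    [-6.5, -0.9, 0, 0],
    [-7.7, -1.1, 0, 0],
    [-8.9, -1.25, 0, 0],
    [-10.1, -1.4, 0, 0],
    [-11.3, -1.6, 0.3, 0],
    [-12.4, -1.75, 0.8, 0],
    [-13.4, -1.9, 1.5, 0],
    [-14.1, -2, 2.3, 0],
    [-14.6, -2.05, 3.1, 0],
    [-14.8, -2.07, 3.8, 0],
    [-14.8, -2.07, 4.4, 0],
    [-14.8, -2.07, 4.8, 0],
    [-14.8, -2.07, 5, 0],
    [-14.8, -2.07, 5, 0],
  ],
)

```text
t: 8.68
tcp_pos: [0.486, -0.1749, 0.0978]
tool_rot: [0.0, 0.73, 0.683, -0.0]
ft_force: [0.0, 0.2, -7.1]
gripper_width: 0.0252
grip_force: 30.0
```

```bash
python3 - <<'E'
from h import *
s=ctrl.read_state();print(s['ft_force'],s['gripper_width'])
go([.486,-.1748,.0493],86.15)
grab('side','side3');grab('top','top3')
crop('side3',230,120,160,120,5,'s3')
E
```

```text
[ 0.01746553  0.20155506 -7.0650049 ] 0.025181383171748093
8.675 [ 0.486  -0.1749  0.0978] yaw 86.15 shift [0.   0.   1.94] turn -0.0
```

View pics/s3.png

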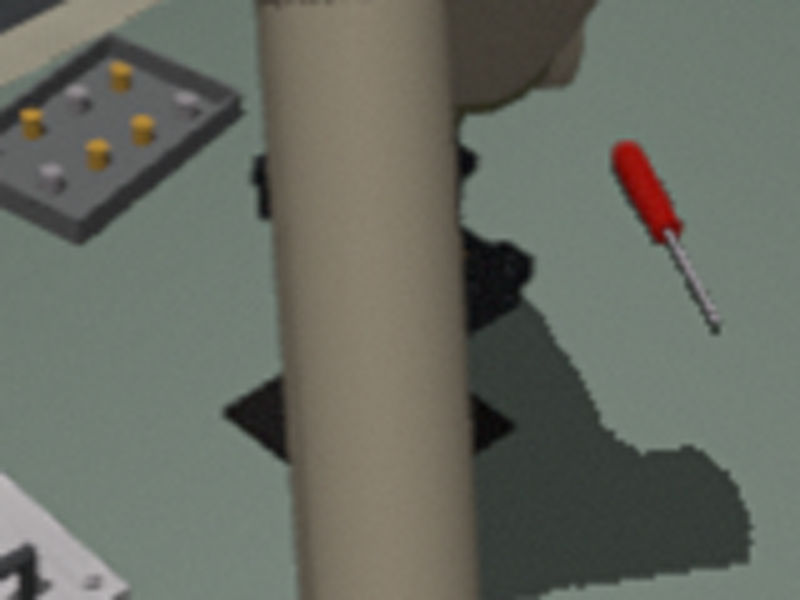

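The upper arm hides the weight; pad corners show at (223,412) and (515,427) in the crop, so I use them as a check on the pad's centre.

```bash
python3 - <<'E'
from h import *
f=lambda x,y:(230+(x+.5)/5-.5,120+(y+.5)/5-.5)
A=atz('side3',*f(223,412),.008);B=atz('side3',*f(515,427),.008);print(A,B,(A+B)/2,np.linalg.norm(A-B))
# pad centre triangulated: diagonal midpoint side vs top
print(tri(('side0',*f(369,419.5)),('top0',305.6,214.5)))
E
```

```text
[ 0.55651275 -0.10233292  0.008     ] [ 0.41217555 -0.23386985  0.008     ] [ 0.48434415 -0.16810139  0.008     ] 0.1952823400280985
(array([ 0.48601207, -0.17408698,  0.002959  ]), [np.float64(0.0022220019572294527), np.float64(0.002222001957229415)])
```

Call:
move_arm(
  motion=[
    [0, 0, 0.2, 0],
    [0, 0, 0.5, 0],
    [0, 0, 0.9, 0],
    [0, 0, 1.2, 0],
    [0, 0, 1.4, 0],
    [0, 0, 1.55, 0],
    [0, 0, 1.65, 0],
    [0, 0, 1.7, 0],
    [0, 0, 1.75, 0],
    [0, 0, 1.8, 0],
    [0, 0, 1.8, 0],
  ],
)

```text
t: 10.15
tcp_pos: [0.486, -0.1748, 0.0527]
tool_rot: [-0.0, 0.73, 0.683, -0.0]
ft_force: [-0.4, 0.5, -6.5]
gripper_width: 0.0253
grip_force: 30.0
```

Call:
move_arm(
  motion=[
    [0, 0, 0.03, 0],
    [0, 0, 0.06, 0],
    [0, 0, 0.09, 0],
    [0, 0, 0.12, 0],
    [0, 0, 0.12, 0],
  ],
)

```text
t: 10.78
tcp_pos: [0.486, -0.1747, 0.0497]
tool_rot: [-0.0, 0.73, 0.683, -0.0]
ft_force: [-0.8, 1.0, -7.2]
gripper_width: 0.0252
grip_force: 30.0
```

Call:
move_arm(
  motion=[
    [0, 0, 0.02, 0],
    [0, 0, 0.04, 0],
    [0, 0, 0.04, 0],
  ],
)

```text
t: 11.15
tcp_pos: [0.4861, -0.1748, 0.0492]
tool_rot: [0.0, 0.73, 0.683, 0.0]
ft_force: [-1.5, 1.9, 2.7]
gripper_width: 0.0255
grip_force: 30.0
```

Contact made (force rose by 10 N). Release and rise.

Call:
move_arm(
  motion=[
    [0, 0, 0, 0],
    [0, 0, 0, 0],
    [0, 0, 0, 0],
    [0, 0, 0, 0],
    [0, 0, 0, 0],
    [0, 0, 0, 0],
    [0, 0, 0, 0],
    [0, 0, 0, 0],
  ],
  jaw=-1,
)

```text
t: 12.15
tcp_pos: [0.486, -0.1748, 0.0488]
tool_rot: [0.0, 0.73, 0.683, 0.0]
ft_force: [0.2, 0.0, 0.9]
gripper_width: 0.0878
grip_force: 0.0
```

Call:
move_arm(
  motion=[
    [0, 0, -0.2, 0],
    [0, 0, -0.6, 0],
    [0, 0, -1.3, 0],
    [0, 0, -2.2, 0],
    [0, 0, -3.2, 0],
    [0, 0, -4.2, 0],
    [0, 0, -5.2, 0],
    [0, 0, -6, 0],
    [0.5, 0, -6.6, 0],
    [1.5, 0.1, -7, 0],
    [2.9, 0, -7, 0],
    [4.5, -0.2, -7, 0],
    [6.1, -0.5, -7, 0],
    [7.7, -0.9, -7, 0],
    [9.3, -1.3, -7, 0],
    [10.9, -1.6, -7, 0],
    [12.5, -1.9, -7, 0],
    [14, -2.1, -7, 0],
    [15, -2.2, -7, 0],
    [15, -2.2, -7, 0],
  ],
)

```text
t: 14.65
tcp_pos: [0.4555, 0.2046, 0.2239]
tool_rot: [-0.0, 0.729, 0.684, -0.0]
ft_force: [0.1, 0.4, 0.2]
gripper_width: 0.0884
grip_force: 0.0
```

```bash
python3 - <<'E'
from h import *
s=ctrl.read_state();print(s['ft_force'],s['gripper_width'])
go([.4555,.209,.1465],86.15)
grab('side','side4');grab('top','top4')
a=cv2.imread('pics/top4.png')[140:260,210:330];b=cv2.imread('pics/side4.png')[140:290,160:340]
cv2.imwrite('pics/b4.png',np.hstack([cv2.resize(a,(360,360),interpolation=3),cv2.resize(b,(432,360),interpolation=3)]))
E
```

```text
[0.13332742 0.37336901 0.15236153] 0.0883883610269045
14.65 [0.4555 0.2046 0.2239] yaw 86.32 shift [ 0.17 -0.01  3.1 ] turn 0.03
```

View pics/b4.png

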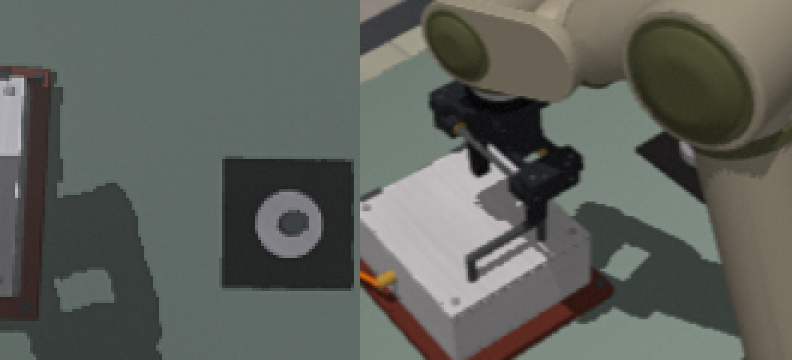

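Weight stands upright at (289,224), pad centre (287,223) in the top crop: centred within ~2 mm. Lid shut, gripper above the bar. Refining the bar's line before descending.

```bash
python3 - <<'E'
from h import *
for q in [(82,302),(240,309)]: print(atz('top0',140+(q[0]+.5)/4-.5,150+(q[1]+.5)/4-.5,.1415))
for q in [(588,189),(686,135)]: print(atz('side0',150+(q[0]-399.5)*.3-.5,190+(q[1]+.5)*.3-.5,.1475))
E
```

```text
[0.45890631 0.26394852 0.1415    ]
[0.45108783 0.15037259 0.1415    ]
[0.45659275 0.26300394 0.1475    ]
[0.44715335 0.1653312  0.1475    ]
```

Call:
move_arm(
  motion=[
    [0, 0, 0.3, 0],
    [0.1, 0, 0.9, 0],
    [0.1, 0, 1.5, 0],
    [0.15, 0, 1.8, 0],
    [0.15, 0, 2, 0],
    [0.15, 0, 2, 0],
  ],
)

```text
t: 15.5
tcp_pos: [0.4566, 0.2067, 0.1737]
tool_rot: [-0.0, 0.731, 0.683, -0.0]
ft_force: [0.1, 0.5, -0.2]
gripper_width: 0.088
grip_force: 0.0
```

Call:
move_arm(
  motion=[
    [0, -0.05, 0.2, 0],
    [0, -0.08, 0.5, 0],
    [0, -0.08, 0.8, 0],
    [0, -0.08, 1, 0],
    [0, -0.08, 1.1, 0],
    [0, -0.08, 1.1, 0],
    [0, -0.08, 1.1, 0],
  ],
)

```text
t: 16.38
tcp_pos: [0.4547, 0.207, 0.1464]
tool_rot: [0.0, 0.73, 0.683, 0.0]
ft_force: [-0.3, 0.2, 1.1]
gripper_width: 0.0881
grip_force: 0.0
```

Call:
move_arm(
  motion=[
    [0, 0, 0, 0],
    [0, 0, 0, 0],
    [0, 0, 0, 0],
    [0, 0, 0, 0],
    [0, 0, 0, 0],
    [0, 0, 0, 0],
    [0, 0, 0, 0],
    [0, 0, 0, 0],
    [0, 0, 0, 0],
  ],
  jaw=1,
)

```text
t: 17.5
tcp_pos: [0.4546, 0.207, 0.1463]
tool_rot: [0.0, 0.73, 0.683, 0.0]
ft_force: [-0.1, -0.0, 0.1]
gripper_width: 0.0111
grip_force: 30.0
```

```bash
python3 - <<'E'
from h import *
s=ctrl.read_state();print(s['ft_force'],s['torque'],s['gripper_width'],s['grip_force']);go(s['tcp_pos'],86.1)
for t in range(0,61,4):
    a=np.radians(t)+np.arctan2(.041,.19);r=np.hypot(.041,.19)
    print(t,((.19-r*np.cos(a))/.025).round(2),(-(r*np.sin(a)-.041)/.025).round(2))
E
```

```text
[-0.06641534 -0.00058501  0.12082344] [-0.02946191 -0.11991071  0.04033164] 0.011072121079021615 29.99941349029541
17.5 [0.4546 0.207  0.1463] yaw 86.15 shift [0. 0. 0.] turn 0.01
0 0.0 -0.0
4 0.13 -0.53
8 0.3 -1.04
12 0.51 -1.54
16 0.75 -2.03
20 1.02 -2.5
24 1.32 -2.95
28 1.66 -3.38
32 2.02 -3.78
36 2.42 -4.15
40 2.83 -4.5
44 3.27 -4.82
48 3.73 -5.11
52 4.21 -5.36
56 4.71 -5.58
60 5.22 -5.76
```

Call:
move_arm(
  motion=[
    [0, 0.02, -0.1, 0],
    [0, 0.06, -0.25, 0],
    [0, 0.13, -0.53, 0],
    [0, 0.21, -0.78, 0],
    [0, 0.3, -1.04, 0],
    [0, 0.4, -1.29, 0],
    [0, 0.51, -1.54, 0],
    [0, 0.63, -1.79, 0],
    [0, 0.75, -2.03, 0],
    [0, 0.88, -2.26, 0],
    [0, 1.02, -2.5, 0],
    [0, 1.17, -2.73, 0],
    [0, 1.32, -2.95, 0],
    [0, 1.49, -3.17, 0],
    [0, 1.66, -3.38, 0],
    [0, 1.66, -3.38, 0],
    [0, 1.66, -3.38, 0],
  ],
)

```text
t: 19.62
tcp_pos: [0.4947, 0.2041, 0.2315]
tool_rot: [-0.001, 0.73, 0.683, -0.001]
ft_force: [-10.1, -2.8, 3.1]
gripper_width: 0.0114
grip_force: 30.0
```

```bash
python3 - <<'E'
from h import *
s=ctrl.read_state();print(s['ft_force'],s['torque'],s['gripper_width'],s['grip_force']);go(s['tcp_pos'],86.15)
E
```

```text
[-10.08184177  -2.80290497   3.09550768] [-0.31149221  1.72160399 -0.01044034] 0.011372609001415198 30.00122219324112
19.625 [0.4947 0.2041 0.2315] yaw 86.17 shift [0. 0. 0.] turn 0.0
```

Call:
move_arm(
  motion=[
    [-0.01, -0.03, -0.02, 0],
    [-0.03, -0.06, -0.05, 0],
    [-0.03, -0.06, -0.05, 0],
    [-0.03, -0.06, -0.05, 0],
  ],
)

```text
t: 20.12
tcp_pos: [0.4949, 0.2039, 0.2321]
tool_rot: [0.0, 0.73, 0.683, 0.001]
ft_force: [3.3, 4.8, -6.7]
gripper_width: 0.0111
grip_force: 30.0
```

Call:
move_arm(
  motion=[
    [0.02, 0.1, -0.1, 0],
    [0.01, 0.2, -0.2, 0],
    [0.01, 0.38, -0.39, 0],
    [0.01, 0.58, -0.58, 0],
    [0.01, 0.78, -0.76, 0],
    [0.01, 0.98, -0.94, 0],
    [0, 1.19, -1.12, 0],
    [0, 1.41, -1.28, 0],
    [0, 1.64, -1.44, 0],
    [0, 1.64, -1.44, 0],
    [0, 1.64, -1.44, 0],
  ],
)

```text
t: 21.5
tcp_pos: [0.5349, 0.201, 0.2698]
tool_rot: [-0.0, 0.73, 0.683, 0.0]
ft_force: [-7.5, 3.1, 7.0]
gripper_width: 0.0113
grip_force: 30.0
```

Call:
move_arm(
  motion=[
    [0.01, -0.02, -0.05, 0],
    [0.01, 0.2, -0.2, 0],
    [0.01, 0.42, -0.35, 0],
    [0.01, 0.66, -0.48, 0],
    [0.01, 0.9, -0.62, 0],
    [0.01, 1.16, -0.75, 0],
    [0.01, 1.42, -0.86, 0],
    [0.01, 1.68, -0.96, 0],
    [0.01, 1.93, -1.04, 0],
    [0.01, 1.93, -1.04, 0],
    [0.01, 1.93, -1.04, 0],
  ],
)

```text
t: 22.88
tcp_pos: [0.5842, 0.1974, 0.2949]
tool_rot: [0.001, 0.731, 0.683, 0.001]
ft_force: [-4.5, 0.3, 5.9]
gripper_width: 0.0109
grip_force: 30.0
```

```bash
python3 - <<'E'
from h import *
s=ctrl.read_state();print(s['ft_force'],s['torque'],s['dq'].round(4),s['gripper_width']);go([.4546,.207,.1463],86.15)
grab('side','side5');grab('top','top5')
crop('side5',140,120,160,120,5,'s5')
E
```

```text
[-4.47960028  0.26181694  5.87239982] [-0.02155526  0.71754323  0.00968499] [ 0.0003 -0.0012  0.0036  0.0002 -0.0018 -0.0002] 0.010855153110006253
22.875 [0.5842 0.1974 0.2949] yaw 86.13 shift [ 0.03 -5.21  5.93] turn -0.0
```

View pics/s5.png

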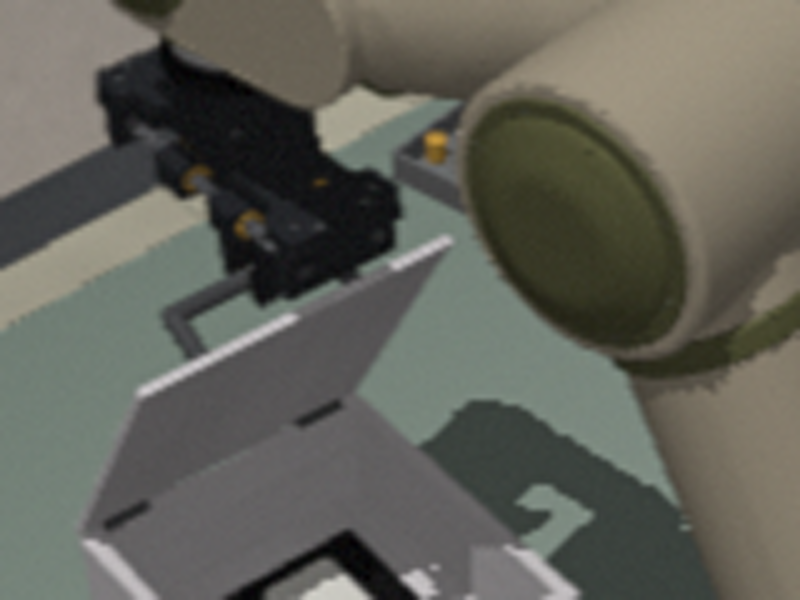

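The lid is open, held by the bar; its free-edge corners are at (138,393) and (450,240), the bar's end at (172,316). Fitting the lid angle from these.

```bash
python3 - <<'E'
from h import *
from scipy.optimize import least_squares
def proj(tag,P):
    d=np.load(f'{tag}.npz');T=np.linalg.inv(d['T']);K=d['K'];p=T[:3,:3]@P+T[:3,3];s=p[:2]/p[2];s=s*(1+float(d['k1'])*(s@s));return s*K[0,0]+K[:2,2]
Tp=lambda x,y:(140+(x+.5)/4-.5,150+(y+.5)/4-.5)
S=lambda x,y:(150+(x-399.5)*.3-.5,190+(y+.5)*.3-.5)
F=lambda x,y:(140+(x+.5)/5-.5,120+(y+.5)/5-.5)
c={'pp':(0,.1,.006),'pm':(0,-.1,.006),'mm':(-.22,-.1,.006),'mp':(-.22,.1,.006)}
obs=[]
for k,t,s in [('pp',(49,52),(420,121)),('pm',(317,62),(605,27)),('mm',(298,355),(750,157)),('mp',(30,344),(563,272))]:
    obs+=[('top0',0,c[k],Tp(*t)),('side0',0,c[k],S(*s))]
obs+=[('side5',1,(-.22,.1,.003),F(138,393)),('side5',1,(-.22,-.1,.003),F(451,240)),('side5',1,(-.19,.053,.041),F(170,316))]
def P(v,l,o):
    x,y,w,t=v[:4];t=t*o;X=np.array([l[0]*np.cos(t)+l[2]*np.sin(t),l[1],-l[0]*np.sin(t)+l[2]*np.cos(t)])
    return np.array([x+.11*np.cos(w),y+.11*np.sin(w),.1005])+Ro.from_euler('z',w).apply(X)
def f(v):return np.concatenate([proj(g,P(v,l,o)+(np.r_[v[4:6],v[6]] if g[0]=='s' else 0))-q for g,o,l,q in obs]+[v[4:7]*300])
r=least_squares(f,[.534,.205,-.067,1.0,0,0,0]);print(r.x.round(4),np.degrees(r.x[2:4]));print(r.fun.reshape(-1)[:22].reshape(-1,2).round(1))
b=P(r.x,(-.19,0,.041),1);print('bar',b,'bar0',P(r.x,(-.19,0,.041),0))
E
```

```text
[ 0.5327  0.2036 -0.071   1.049   0.002   0.0026 -0.0015] [-4.06764141 60.10332904]
[[ 0.  -0.6]
 [-0.1 -0.1]
 [-0.6 -0. ]
 [-0.1 -1.1]
 [ 0.2  0.3]
 [ 1.3  0.2]
 [-0.4 -0.1]
 [-0.4  0.5]
 [ 0.3  0.2]
 [ 0.1 -0.6]
 [-0.3  0.5]]
bar [0.58345338 0.20004036 0.28565182] bar0 [0.45294212 0.20932144 0.1415    ]
```

Vision gives 60.1°, consistent with the TCP's x. Hold briefly to confirm it is steady.

Call:
move_arm(
  motion=[
    [0, 0, 0, 0],
    [0, 0, 0, 0],
    [0, 0, 0, 0],
    [0, 0, 0, 0],
    [0, 0, 0, 0],
    [0, 0, 0, 0],
    [0, 0, 0, 0],
    [0, 0, 0, 0],
    [0, 0, 0, 0],
    [0, 0, 0, 0],
  ],
)

```text
t: 24.22
tcp_pos: [0.5841, 0.1974, 0.2949]
tool_rot: [0.001, 0.731, 0.683, 0.001]
ft_force: [-4.0, 0.4, 4.3]
gripper_width: 0.0107
grip_force: 30.0
```

```bash
python3 - <<'E'
from h import *
s=ctrl.read_state();print(s['tcp_pos'],s['ft_force'],s['gripper_width'],s['dq'].round(4))
c=grab('side','side6');a=cv2.imread('pics/side5.png').astype(int);print((abs(a-c['color']).max(2)>40).sum())
grab('top','top6')
cv2.imwrite('pics/f.png',cv2.resize(cv2.imread('pics/top6.png'),None,fx=1.5,fy=1.5))
E
```

```text
[0.58410292 0.19744047 0.29488564] [-3.98999104  0.36176342  4.32516953] 0.01065120747185849 [-0.0021 -0.0005 -0.0008  0.0003 -0.0019  0.0012]
1
```

View pics/f.png

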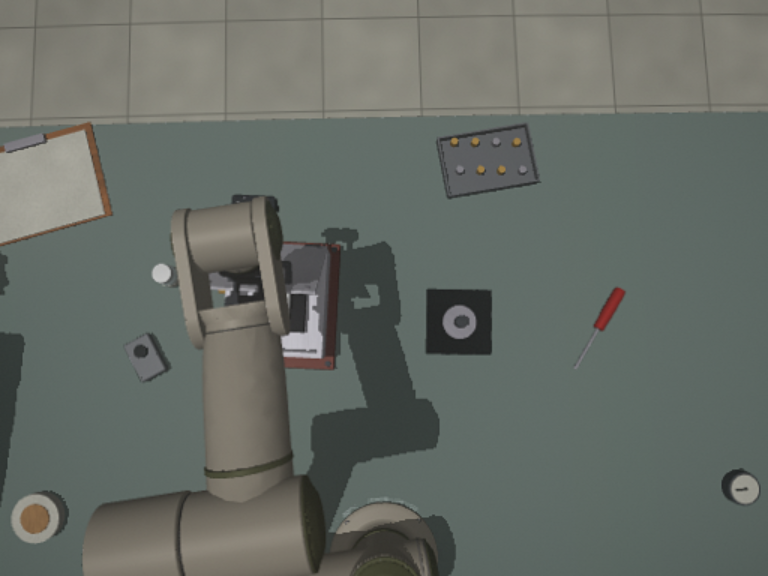

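The weight sits centred on the pad at (460,322). The jar, sample and screwdriver are where they were, and the lid is steady in the gripper. Handing in.

```bash
python3 -c "
from workcell import ctrl
print(ctrl.sign_off())"
```

```text
the job is handed in; nothing more can be done
None
```

The weight stands upright in the middle of the pad (within about 2 mm), and the job was handed in with the gripper holding the lid steady at about 60° (60.1° from the camera fit), at about 24 s; the jar, screwdriver and sample were not touched.

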